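# Try a blind pole socket on its stem, then hold it hole-up

## Robot

A 7-joint arm with a two-finger parallel gripper is mounted at the origin on the work surface. World frame = base frame: x ahead of the robot, y to its left, z up, the work surface at z = 0. Lengths are in m, angles in rad, forces in N, time in s.
With the tool pointing down it reaches from about 0.425 to 0.925 m from the base axis. Payload 6.8 kg.
Tool frame: the origin (TCP) lies on the centre line of the jaws, within the pads' length; the fingertips stand 8 mm ahead of it and the grasp point (between the pads) lies 11 mm behind it (finger_overhang is the distance from the TCP to the fingertips, in m); z points along the fingers, y is the line along which they close (so a half turn about z gives the same grasp; the last joint's range is limited). The gripper opens to 85 mm and grips with 20 to 120 N. Pads are 22 mm wide; open, the fingers measure 114 mm over their backs; the gripper's body (76 mm by 85 mm) begins 54 mm behind the grasp point. The pads swing forward as they close: fully open they stand 13 mm farther back than shut.
Start: joints at [-0.108, 0.477, 0.022, 1.555, -0.011, 1.109, -0.083], TCP at [0.675, 0, 0.239] pointing down, gripper open.
Joint ranges: [-2.96, 2.96], [-0.34, 2.1], [-1.41, 1.46], [0.24, 2.44], [-1.37, 4.51], [0.17, 1.92], [-2.96, 2.96]. Speed limits (rad/s): [2.39, 2.39, 3.14, 3.14, 3.14, 3.14, 3.14].

## Interface

Orientations are given as a unit quaternion [x, y, z, w].
In Python, from bench import * gives the robot as it stands. Calls block until the motion is done:
- movep(position, orientation): joint-space move of the TCP to a pose.
- servo_line(position, frame=None, speed=0.15): straight line of the TCP; frame=None keeps the orientation; speed is the mean speed in m/s.
- goto_joints(angles): joint-space move.
- grip(opening): opening from 0.0 (shut) to 1.0 (fully open); the grip force is fixed at half the most; returns when the fingers have stopped.
- dwell(seconds).
- solve_ik(position, orientation): joint angles nearest the present ones, or None.
- read_state(): the state.
- get_image(name): name is "scene" or "side" or "wrist"; returns a dict with "frame" (400x640x3 uint8, red, green, blue), "range_z" (400x640 float32, m along the optical axis (not along the pixel's ray), 0 where there is no reading), "intrinsics" (3x3 intrinsics, pixels), "pose" (4x4, takes a point from camera to world coordinates). Camera axes: x right, y down, z forward; pixel columns grow to the right and rows downward; lengths in m; the calibration is good to about 2 mm. A picture is of the moment at which its call begins.
A pose or a line that the arm cannot do raises MotionError and nothing moves.
- close_job(): hands the job in; it is judged then, once.
The state is a dict: "time": time; "joint_pos": joint angles; "qd": joint speeds; "joint_efforts": joint torques, N m; "eef_pos": TCP position; "orientation": TCP orientation; "wrist_force": force on the tool from outside, world axes, zero at the start; "wrist_torque": the same for the moment, N m; "opening": opening from 0.0 (shut) to 1.0 (fully open); "finger_force": force on a finger pad.
Only numpy, scipy, OpenCV 4.12 (cv2) and the standard library are available. Lean on these libraries where they do the work, as an engineer would, in place of code of your own. Each camera call takes 0.05 s, during which the arm holds its last target. There are 200 camera calls.

## Task

The octagonal aluminium pole socket lying on the bench has a blind hole in one end only: feel for that end by trying it on the upright mounting stem until it slips down over the stem, fully home. Then take it off, turn it over, and finish still holding it in the gripper with the hole facing straight up, at least 10 cm clear of the bench, so that I can drop the retaining spring in. Leave the other goods on the bench standing where they are.

Things in the scene. Friction and masses are not known exactly. Their poses are not given: they have to be found in the camera images.
- socket: the pole socket, loose: plain aluminium octagonal bar 70 mm long, 42 mm across flats, about 0.2 kg, both ends alike outside but for the hole. Starts lying on a flat on the bench (axis 21 mm up, its sides upright flats 42 mm apart; it does not roll). Origin at its centre; x runs along it and points out of the blind hole (30 mm bore, 40 mm deep, in the +x end; the -x end is solid)
- socket_mouth (a point): centre of the open end of the socket's blind hole, 35 mm from its centre
- socket_floor (a point): centre of the bottom of the blind hole, 40 mm in from the mouth, 5 mm from the socket's centre on the solid side
- socket_end (a point): centre of the socket's solid end, 35 mm from its centre; lowest when the hole faces up
- stem: the mounting stem, fixed upright on the bench: dark steel flange 90 mm across, 11 mm thick (three 4 mm bolt heads on it, a small cone round the stem's foot up to 19 mm) and an upright steel stem of 24 mm diameter; origin at the centre of the flange's underside, z up
- stem_tip (a point): centre of the stem's flat tip, 67 mm above the bench; the last 9 mm taper from 24 to 15 mm. With the socket fully home its hole's bottom rests on this tip: mouth 27 mm and socket centre 62 mm above the bench; a solid end set on the tip stops with the socket's centre 102 mm above the bench
- beacon: bystander: amber warning beacon standing upright, 112 mm across its black base, 135 mm tall; origin at the centre of its underside
- lantern: bystander: bulkhead lantern with a grey base and a white wire cage, upright, 94 mm across, 122 mm tall; origin at the centre of its underside
- worklamp: bystander: round black work lamp lying face up, 110 mm across (140 mm along its x over the bracket), 41 mm tall; origin at the centre of its underside
- bulb_box: bystander: small carton with a green band, 50 x 85 x 50 mm (its x, y, z); origin at the centre of its underside
- screwdriver: bystander: red-handled screwdriver lying along its x, 200 mm long, 26 mm thick; origin under its middle
- calculator: bystander: grey desk calculator, 150 x 100 x 22 mm (its x, y, z); origin at the centre of its underside
- grommet: bystander: black rubber ring lying flat, 44 mm across, 18 mm tall, between and beyond the task's two places; origin at the centre of its underside
- collar: bystander: steel collar lying flat, 54 mm across, 16 mm tall, between the robot and the task's two places; origin at the centre of its underside
Things that resemble listed ones, but are neither listed nor needed, are in the scene too. What is shaped like the stem but orange is not meant.

How it is judged:
On the way:
1. the socket has slipped down over the stem, hole down, fully home (hole bottom within 5 mm of the stem's tip, upright within 0.2 rad) (distance between socket_floor and stem_tip below 0.005 m and angle between socket's own x axis and vertical above 2.94 rad), for 0.1 s.
At the end, for the whole second after the job is handed in: the gripper holds the socket (more than 3 N) still, its hole up within 0.26 rad (15 degrees) of vertical and its solid end more than 100 mm above the bench, not resting on the stem or on other goods; every bystander upright and within 30 mm of where it started (angle between socket's own x axis and vertical below 0.26 rad and height (world z) of socket_end above 0.1 m and contact force between the fingers and socket above 3 N and linear speed of socket below 0.03 m/s and angular speed of socket below 0.3 rad/s and contact force between socket and stem below 0.2 N and contact force between socket and beacon below 0.2 N and contact force between socket and lantern below 0.2 N and distance of each of beacon, lantern, worklamp, bulb_box, screwdriver, calculator, grommet, collar from where it was at the start of the episode below 0.03 m and angle between each of beacon, lantern, worklamp, bulb_box, screwdriver, calculator, grommet, collar's own z axis and vertical below 0.3 rad); the arm keeps its last pose, push and grip.
It fails at once if a bystander was pushed more than 30 mm or tipped (distance of any of beacon, lantern, worklamp, bulb_box, screwdriver, calculator, grommet, collar from where it was at the start of the episode above 0.03 m or angle between any of beacon, lantern, worklamp, bulb_box, screwdriver, calculator, grommet, collar's own z axis and vertical above 0.5 rad).
It fails at once if the socket fell off the bench (height (world z) of socket below -0.05 m).
It also fails if it takes over 72 s, if anything falls off the work surface, if the arm or the gripper's body presses on something with over 40 N, if the wrist force passes 120 N, or if a joint passes its speed limit or range.

## Working session

There is one attempt and no reset: what is moved stays moved. The work goes in short steps, each a Python script; the robot and the scene stay as the last script left them, time stands still between calls to the robot, and variables do not carry over. Pictures are saved under pics/ and viewed, at most 10 in all, crops included, and the job is handed in when it is done.

```bash
mkdir -p pics; ls
python3 - <<'E'
from bench import *
import cv2, numpy as np
for n in ("scene","side"):
    im=get_image(n); cv2.imwrite(f"pics/{n}0.png",im["frame"][:,:,::-1]); np.savez(f"{n}0.npz",**im)
    print(n,im["intrinsics"].tolist(),np.round(im["pose"],3).tolist())
s=read_state();print(s)
E
```

```text
pics
scene [[471.5018075724227, 0.0, 322.5957369310764], [0.0, 471.5018075724227, 202.9890336679234], [0.0, 0.0, 1.0]] [[-0.745, 0.404, -0.53, 1.378], [0.667, 0.454, -0.591, 0.86], [0.001, -0.794, -0.608, 1.0], [0.0, 0.0, 0.0, 1.0]]
side [[419.2278112928241, 0.0, 320.1794041335755], [0.0, 419.2278112928241, 189.94447264207122], [0.0, 0.0, 1.0]] [[-0.989, -0.106, 0.108, 0.456], [-0.15, 0.614, -0.775, 0.762], [0.016, -0.782, -0.623, 0.714], [0.0, 0.0, 0.0, 1.0]]
{'time': 0.1, 'joint_pos': array([-0.108095  ,  0.47773467,  0.02234955,  1.55633601, -0.0115316 ,
        1.10930982, -0.08312809]), 'qd': array([-3.76718177e-06,  2.82885336e-05,  1.75900949e-03, -2.78830474e-03,
       -4.46291092e-04, -1.30864157e-03,  1.22905047e-03]), 'joint_efforts': array([ 5.69385389e-03, -5.97765398e+01,  1.61440808e+00, -2.81952703e+01,
        1.29656185e-02,  5.02699884e-03, -1.13572563e-05]), 'eef_pos': array([ 6.74482157e-01, -8.40034804e-06,  2.38418500e-01]), 'orientation': array([ 7.07118246e-01,  7.07094829e-01, -6.19918839e-04, -5.51936420e-04]), 'wrist_force': array([ 0.67848566, -0.26520917, -0.15146207]), 'wrist_torque': array([-0.04784744, -0.06148185, -0.05628905]), 'finger_force': 0.0, 'opening': 0.9991184611631866}
```

View pics/scene0.png

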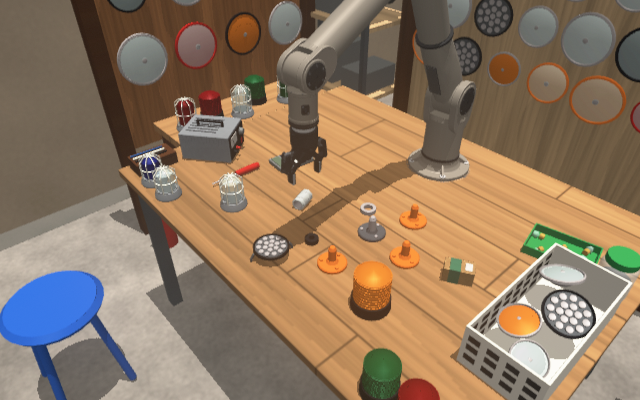

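View pics/side0.png

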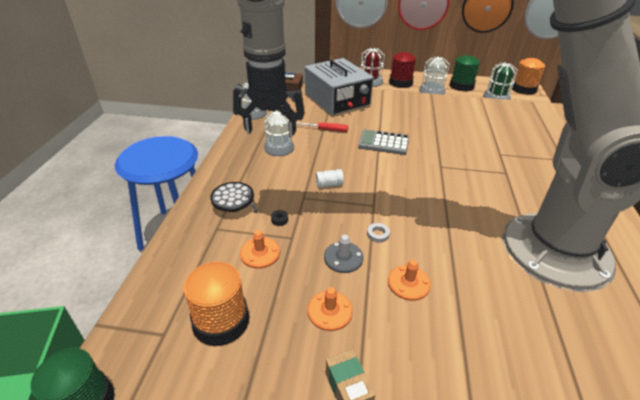

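The scene view shows the socket at about (302,200) and the dark stem at (371,225). In the side view they are at (330,179) and (344,250). Three orange stems resemble it: scene (332,258), (404,252), (413,214). Only the dark grey one fits the description. I'll confirm this in one enlarged crop, with both views stacked.

```bash
cat > h.py <<'E'
import numpy as np, cv2
def ray(im,u,v):
    K=im["intrinsics"];T=im["pose"];d=T[:3,:3]@np.linalg.solve(K,[u,v,1.]);return T[:3,3],d
def dep(im,u,v):
    o,d=ray(im,u,v);return o+d*im["range_z"][int(round(v)),int(round(u))]
def tri(a,pa,b,pb):
    o1,d1=ray(a,*pa);o2,d2=ray(b,*pb);M=np.c_[d1,-d2];t=np.linalg.lstsq(M,o2-o1,rcond=None)[0]
    p,q=o1+d1*t[0],o2+d2*t[1];return (p+q)/2,np.linalg.norm(p-q)
def cloud(im):
    v,u=np.mgrid[:400,:640];K=im["intrinsics"];z=im["range_z"]
    p=np.stack([(u-K[0,2])/K[0,0]*z,(v-K[1,2])/K[1,1]*z,z],-1)
    return p@im["pose"][:3,:3].T+im["pose"][:3,3]
E
python3 - <<'E'
from h import *
S={n:dict(np.load(n+"0.npz")) for n in("scene","side")}
a=S["scene"]["frame"][170:250,280:430];b=S["side"]["frame"][160:280,300:420]
A=cv2.resize(a,None,fx=5,fy=5,interpolation=cv2.INTER_CUBIC)[:, :400+350]
B=cv2.resize(b,None,fx=5,fy=5,interpolation=cv2.INTER_CUBIC)
cv2.imwrite("pics/cropB.png",B[:,:,::-1]);cv2.imwrite("pics/cropA.png",A[:,:,::-1])
for n,pts in dict(scene=[(302,200),(371,217),(371,234)],side=[(330,177),(345,239),(345,260)]).items():
    c=cloud(S[n])
    for u,v in pts: print(n,u,v,c[v,u].round(3))
# socket by depth: points above bench around
for n,(u,v) in dict(scene=(302,200),side=(330,179)).items():
    c=cloud(S[n]);c0=c[v,u];m=(np.hypot(*(c[...,:2]-c0[:2]).transpose(2,0,1))<.07)&(c[...,2]>.025)&(c[...,2]<.06)
    p=c[m];mu=p.mean(0);w,V=np.linalg.eigh(np.cov(p[:,:2].T));print(n,m.sum(),mu.round(3),p[:,2].max(),V[:,1],np.ptp(p[:,:2]@V,axis=0))
E
```

```text
scene 302 200 [ 0.576 -0.14   0.033]
scene 371 217 [0.5   0.107 0.067]
scene 371 234 [0.509 0.121 0.012]
side 330 177 [ 0.556 -0.141  0.036]
side 345 239 [0.49  0.116 0.067]
side 345 260 [0.486 0.128 0.013]
scene 177 [ 0.564 -0.15   0.038] 0.04804241868093728 [-0.96180213 -0.2737456 ] [0.04360522 0.07751062]
side 296 [ 0.556 -0.146  0.037] 0.045966857267937034 [-0.93983754 -0.34162173] [0.0410078  0.07018587]
```

View pics/cropA.png

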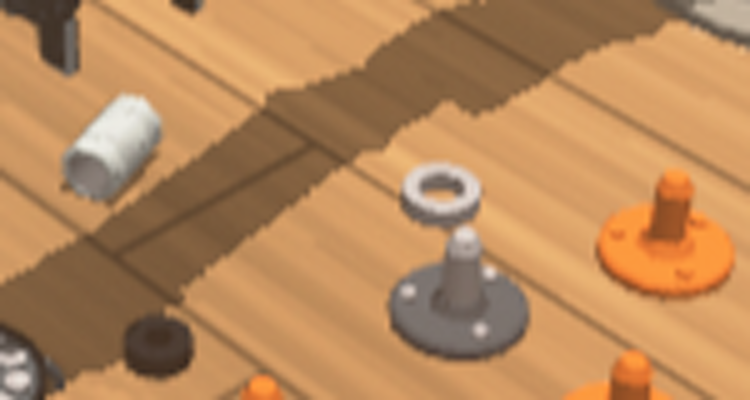

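View pics/cropB.png

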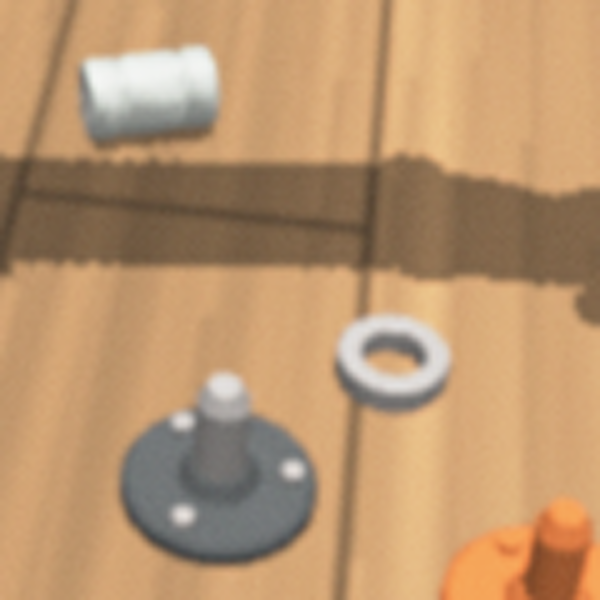

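The crops confirm the dark grey stem (tip at scene (372,217), side (344,236)) and the octagonal bar. The bar's +x end looks ringed, which could be the hole. Next I'll triangulate, test which horizontal-tool poses the IK can reach, and take a wrist view.

```bash
cat >> h.py <<'E'
from scipy.spatial.transform import Rotation as R
def toolq(psi,tilt,s):
    """tool z: yaw psi, `tilt` below horizontal; tool y horizontal; s=+1/-1: tool x up/down"""
    z=np.array([np.cos(psi)*np.cos(tilt),np.sin(psi)*np.cos(tilt),-np.sin(tilt)])
    y=s*np.array([-np.sin(psi),np.cos(psi),0]); x=np.cross(y,z)
    return R.from_matrix(np.c_[x,y,z]).as_quat()
E
python3 - <<'E'
from bench import *
from h import *
S={n:dict(np.load(n+"0.npz")) for n in("scene","side")}
print("tip",tri(S["scene"],(372.2,216.8),S["side"],(344.2,235.9)))
w=get_image("wrist");np.savez("w0.npz",**w);cv2.imwrite("pics/w0.png",w["frame"][:,:,::-1])
s=read_state();Rt=R.from_quat(s["orientation"]).as_matrix()
print("cam in tool",(Rt.T@w["pose"][:3,:3]).round(3).tolist(),(Rt.T@(w["pose"][:3,3]-s["eef_pos"])).round(3))
print("K",w["intrinsics"][0])
t=np.array([.492,.112,.075])
for tilt in (0,15,30,45):
  for s_ in (1,-1):
    for h in (.0,.1):
      ok=[]
      for d in range(-180,180,15):
        q=toolq(np.radians(d),np.radians(tilt),s_)
        z=R.from_quat(q).as_matrix()[:,2]
        if solve_ik((t+[0,0,h]+z*.011).tolist(),q.tolist()) is not None: ok.append(d)
      print("stem",tilt,s_,h,ok)
for P in ([.6,-.1,.35],[.55,.0,.45],[.6,.2,.4]):
 for tilt in (0,-15,-30):
  for s_ in (1,-1):
    print("flip",P,tilt,s_,[d for d in range(-180,180,15) if solve_ik(P,toolq(np.radians(d),np.radians(tilt),s_).tolist()) is not None])
E
```

```text
tip (array([0.49258339, 0.10594315, 0.06449713]), np.float64(0.0014692713818947954))
cam in tool [[-0.001, -0.945, -0.328], [1.0, -0.001, -0.0], [-0.0, -0.328, 0.945]] [ 0.084 -0.001 -0.135]
K [321.12390371   0.         321.1060116 ]
stem 0 1 0.0 [-120, -105, -90, -75, -60, -45, -30, 45, 60, 75, 90, 105, 120, 135, 150]
stem 0 1 0.1 [-120, -105, -90, -75, -60, -45, -30, 60, 75, 90, 105, 120, 135, 150]
stem 0 -1 0.0 [-120, -105, -90, -75, -60, -45, -30, 45, 60, 75, 90, 105, 120, 135, 150]
stem 0 -1 0.1 [-120, -105, -90, -75, -60, -45, -30, 60, 75, 90, 105, 120, 135, 150]
stem 15 1 0.0 [-135, -120, -105, -90, -75, -60, -45, -30, 60, 75, 90, 105, 120, 135, 150, 165]
stem 15 1 0.1 [-120, -105, -90, -75, -60, -45, 60, 75, 90, 105, 120, 135, 150]
stem 15 -1 0.0 [-135, -120, -105, -90, -75, -60, -45, -30, 60, 75, 90, 105, 120, 135, 150, 165]
stem 15 -1 0.1 [-120, -105, -90, -75, -60, -45, 60, 75, 90, 105, 120, 135, 150]
stem 30 1 0.0 [-180, -165, -150, -135, -120, -105, -90, -75, -60, -45, -30, 60, 75, 90, 105, 120, 135, 150, 165]
stem 30 1 0.1 [-180, -165, -150, -135, -120, -105, -90, -75, 
[... 1714 characters left out ...]
0, -45, 45, 60, 75, 90, 105, 120]
flip [0.55, 0.0, 0.45] -30 -1 [-120, -105, -90, -75, -60, -45, 45, 60, 75, 90, 105, 120, 135]
flip [0.6, 0.2, 0.4] 0 1 [-90, -75, -60, -45, -30, -15, 0, 45, 60, 75, 90, 105, 120, 135]
flip [0.6, 0.2, 0.4] 0 -1 [-90, -75, -60, -45, -30, -15, 0, 45, 60, 75, 90, 105, 120, 135]
flip [0.6, 0.2, 0.4] -15 1 [-105, -90, -75, -60, -45, -30, -15, 45, 60, 75, 90, 105, 120, 135]
flip [0.6, 0.2, 0.4] -15 -1 [-90, -75, -60, -45, -30, -15, 45, 60, 75, 90, 105, 120, 135]
flip [0.6, 0.2, 0.4] -30 1 [-105, -90, -75, -60, -45, -30, -15, 0, 15, 30, 45, 60, 75, 90, 105, 120, 135]
flip [0.6, 0.2, 0.4] -30 -1 [-90, -75, -60, -45, -30, -15, 0, 15, 30, 45, 60, 75, 90, 105, 120, 135]
```

View pics/w0.png

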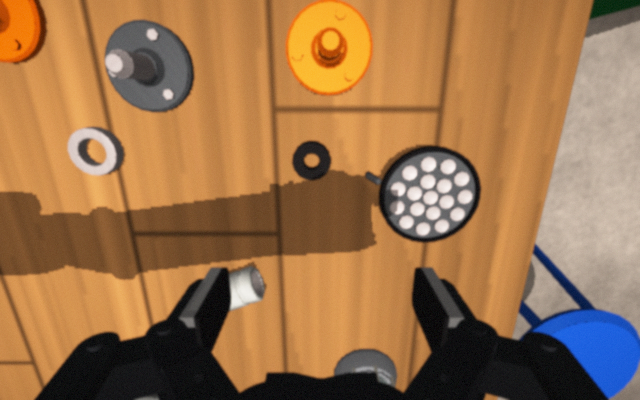

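The wrist view shows the socket at (248,285), partly hidden by a finger, the stem tip at (118,65), the collar at (96,151) and the grommet at (312,160). I'll now look at both ends of the socket from close up, and at the stem.

Run:
```python
from bench import *
from h import *
c=np.array([.561,-.147,.021]); a=np.radians(17); r=np.radians
ims=[]
for psi,n in ((a+np.pi,"wA"),(a,"wB")):
    q=toolq(psi,r(62),-1); z=R.from_quat(q).as_matrix()[:,2]
    try:
        movep((c-z*.15).tolist(),q.tolist())
        w=get_image("wrist");np.savez(n+".npz",**w)
        p=w["pose"];uv=w["intrinsics"]@(p[:3,:3].T@(c-p[:3,3]));uv=uv[:2]/uv[2];print(n,uv,read_state()["time"],read_state()["joint_pos"].round(2))
        ims.append(w["frame"])
    except MotionError as e: print(n,e)
try:
    movep([.49,.06,.26],[2**-.5,2**-.5,0,0]);w=get_image("wrist");np.savez("wC.npz",**w);ims.append(w["frame"]);print(read_state()["time"])
except MotionError as e: print(e)
out=[]
for n in ims: out.append(cv2.resize(n,(400,250),interpolation=cv2.INTER_AREA))
while len(out)<4: out.append(out[0]*0)
cv2.imwrite("pics/wABC.png",np.vstack([np.hstack(out[:2]),np.hstack(out[2:])])[:,:,::-1])
```

```text
wA [320.99585822 189.38101533] 1.775 [ 0.21  0.77 -0.31  1.35  0.32  1.54  1.71]
wB [321.00119785 189.03858849] 3.3833 [ 0.36  0.23  0.04  2.27 -0.92  0.4  -0.06]
4.425
```

View pics/wABC.png

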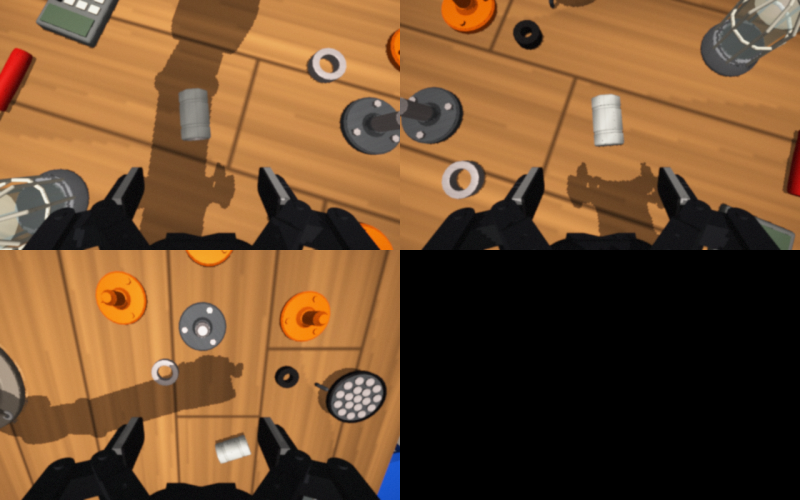

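Mosaic contents: the socket is at A (195,115) and B (607,120), and the stem tip is at C (203,330). The ends can't be told apart at this scale, so I'll enlarge them and measure.

Run:
```python
from h import *
W={n:dict(np.load(n+".npz")) for n in("wA","wB","wC","w0")}
cr=[cv2.resize(W[n]["frame"][v-40:v+40,u-30:u+30],None,fx=6,fy=6,interpolation=cv2.INTER_CUBIC) for n,u,v in(("wA",312,185),("wB",331,190))]
c3=cv2.resize(W["wC"]["frame"][90:170,292:352],None,fx=6,fy=6,interpolation=cv2.INTER_CUBIC)
o=np.hstack(cr+[c3]);o=cv2.resize(o,(792,352));cv2.imwrite("pics/zoom.png",o[:,:,::-1])
for n in W:
    C=cloud(W[n]);ok=W[n]["range_z"]>0
    m=ok&(np.hypot(C[...,0]-.561,C[...,1]+.147)<.06)&(C[...,2]>.012)&(C[...,2]<.06)
    if m.sum()>30:
        p=C[m];t=p[p[:,2]>.038];rc=cv2.minAreaRect(p[:,:2].astype(np.float32)*1000);print(n,m.sum(),"rect",rc,"zmax",np.percentile(p[:,2],98),"topflat",cv2.minAreaRect(t[:,:2].astype(np.float32)*1000) if len(t)>5 else 0)
    m=ok&(np.hypot(C[...,0]-.493,C[...,1]-.108)<.04)&(C[...,2]>.06)&(C[...,2]<.075)
    if m.sum()>5: print(n,"tip",m.sum(),C[m].mean(0).round(4), ((C[m].min(0)+C[m].max(0))/2).round(4))
    f=ok&(np.hypot(C[...,0]-.493,C[...,1]-.108)<.07)&(C[...,2]>.006)&(C[...,2]<.0135)
    if f.sum()>50: print(n,"flange",cv2.minEnclosingCircle(C[f][:,:2].astype(np.float32)*1000))
# bystanders near: collar, grommet
C=cloud(W["wC"])
for nm,x,y in (("collar",.45,.03),("grommet",.62,.0)):
    pass
for u,v in ((264,195),(264,188),(575-320+204,202),(460,203)): print((u,v),C[v,u].round(3))
```

```text
wA 3670 rect ((559.5990600585938, -156.72682189941406), (70.43863677978516, 42.10013198852539), 21.44436264038086) zmax 0.04323853292683502 topflat ((559.6229248046875, -156.3690643310547), (70.12246704101562, 27.58624839782715), 22.59742546081543)
wA tip 10 [0.4929 0.0977 0.0604] [0.4946 0.0981 0.0604]
wA flange ((491.78118896484375, 107.84081268310547), 45.51395797729492)
wB 3729 rect ((559.2858276367188, -157.6754608154297), (70.31686401367188, 42.06660461425781), 21.362396240234375) zmax 0.04318681589016496 topflat ((559.20068359375, -157.5777130126953), (70.32727813720703, 27.833127975463867), 21.986982345581055)
wB tip 149 [0.4943 0.0995 0.062 ] [0.4932 0.1018 0.0629]
wB flange ((491.1769714355469, 107.07307434082031), 45.545413970947266)
wC 1697 rect ((559.5657958984375, -157.2010040283203), (70.03195190429688, 43.476043701171875), 21.325176239013672) zmax 0.0433924208712619 topflat ((559.295166015625, -156.50677490234375), (70.03003692626953, 28.56964874267578), 21.316686630249023)
wC tip 361 [0.4915 0.1084 0.0653] [0.4914 0.1082 0.0646]
wC flange ((491.7652282714844, 107.52765655517578), 45.029388427734375)
w0 994 rect ((570.9661254882812, -153.25686645507812), (48.02225875854492, 43.54214096069336), 21.324546813964844) zmax 0.043307576412844835 topflat ((574.0077514648438, -151.98439025878906), (41.46647644042969, 27.32431983947754), 20.69694709777832)
w0 tip 512 [0.4944 0.1076 0.0651] [0.4934 0.1079 0.0646]
w0 flange ((491.4026794433594, 107.91703033447266), 45.754981994628906)
(264, 195) [ 0.415  0.018 -0.   ]
(264, 188) [ 0.415  0.027 -0.   ]
(459, 202) [0.667 0.008 0.   ]
(460, 203) [0.668 0.006 0.   ]
```

View pics/zoom.png

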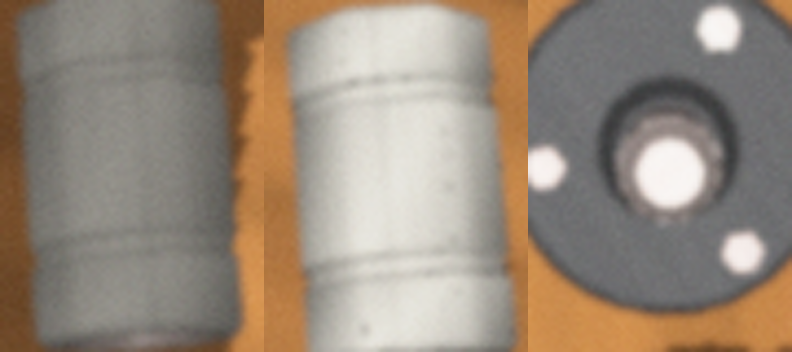

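Measurements agree: socket at (0.5595,-0.157), axis 21.4°, top 43 mm; stem at (0.4915,0.1077). The end faces are still unclear, so I'll test them with the depth data.

Run:
```python
from h import *
c=np.array([.5595,-.157]);a=np.radians(21.4);ax=np.array([np.cos(a),np.sin(a)]);lt=np.array([-ax[1],ax[0]])
for n,sg in(("wA",1),("wB",-1),("scene0",1),("side0",1)):
    W=dict(np.load(n+".npz"));C=cloud(W);d=C[...,:2]-c;s=d@ax*sg;l=d@lt
    m=(W["range_z"]>0)&(abs(l)<.010)&(s>0)&(s<.06)&(C[...,2]>.002)&(C[...,2]<.036)
    print(n,m.sum())
    i=np.argsort(s[m]);print(np.c_[s[m],C[m][:,2]][i][::max(1,m.sum()//14)].round(3).tolist(), W["frame"][m].mean(0) if m.any() else 0)
W=dict(np.load("wA.npz"));print(W["frame"][222:250:2,324])
for n in("wA","wB"):
    W=dict(np.load(n+".npz"));C=cloud(W)
    v0=185
    d=C[...,:2]-c;m=(abs(d@lt)<.004)&(abs(d@ax)<.055)
    vs=np.unique(np.where(m)[0]);print(n,[(int(v),*(C[v][m[v]][0].round(3)), (d@ax)[v][m[v]][0].round(3), W["frame"][v][m[v]].mean(0).astype(int).tolist()) for v in vs[-16:]])
```

```text
wA 79
[[0.032, 0.007], [0.033, 0.006], [0.033, 0.01], [0.033, 0.007], [0.033, 0.007], [0.033, 0.005], [0.034, 0.007], [0.034, 0.004], [0.034, 0.01], [0.034, 0.006], [0.035, 0.005], [0.035, 0.005], [0.035, 0.007], [0.035, 0.006], [0.035, 0.035], [0.035, 0.003]] [116.5443038  102.97468354  94.83544304]
wB 56
[[0.035, 0.034], [0.035, 0.027], [0.035, 0.026], [0.035, 0.031], [0.036, 0.002], [0.036, 0.022], [0.036, 0.004], [0.036, 0.025], [0.036, 0.027], [0.036, 0.003], [0.036, 0.03], [0.036, 0.002], [0.036, 0.009], [0.036, 0.002]] [114.67857143  90.92857143  70.57142857]
scene0 38
[[0.01, 0.003], [0.012, 0.008], [0.015, 0.009], [0.018, 0.008], [0.021, 0.011], [0.024, 0.01], [0.027, 0.01], [0.029, 0.007], [0.03, 0.01], [0.033, 0.005], [0.034, 0.011], [0.035, 0.003], [0.035, 0.011], [0.037, 0.004], [0.038, 0.009], [0.04, 0.009], [0.04, 0.002], [0.046, 0.002], [0.058, 0.002]] [147.47368421 130.84210526 116.57894737]
side0 16
[[0.029, 0.011], [0.03, 0.009], [0.031, 0.005], [0.031, 0.009], [0.032, 0.005], [0.033, 0.012], [0.033, 0.007], [0.034, 0.006], [0.035, 0.006], [0.035, 0.003], [0.035, 0
[... 2804 characters left out ...]
, np.float64(0.513), np.float64(-0.172), np.float64(-0.001), np.float64(-0.049), [195, 134, 71]), (249, np.float64(0.512), np.float64(-0.172), np.float64(-0.001), np.float64(-0.05), [196, 133, 72]), (250, np.float64(0.511), np.float64(-0.173), np.float64(0.0), np.float64(-0.051), [196, 134, 72]), (251, np.float64(0.51), np.float64(-0.173), np.float64(-0.001), np.float64(-0.052), [195, 133, 71]), (252, np.float64(0.509), np.float64(-0.173), np.float64(-0.0), np.float64(-0.053), [196, 132, 71]), (253, np.float64(0.508), np.float64(-0.173), np.float64(0.001), np.float64(-0.054), [196, 134, 72]), (254, np.float64(0.507), np.float64(-0.174), np.float64(0.001), np.float64(-0.055), [190, 128, 71])]
```

The depth data settles it. The face at the -x end is filled over z = 2–34 mm. At the other end, only an inner wall about 10 mm high shows, reaching back into the bar. So the hole is at the end pointing along +21.4°. I'll grasp nearer the solid end with the tool tilted 20°.

Run:
```python
from bench import *
from h import *
a=np.radians(21.4);th=np.radians(20)
q=toolq(a,np.pi/2-th,-1);Rg=R.from_quat(q).as_matrix();z=Rg[:,2]
c=np.array([.5595,-.157,.0213]);ax=np.array([np.cos(a),np.sin(a),0])
g=c-.012*ax;g[2]=.027;tcp=g+.011*z
grip(1.0)
movep((tcp+[0,0,.12]).tolist(),q.tolist());servo_line((tcp+[0,0,.04]).tolist(),speed=.15);servo_line(tcp.tolist(),speed=.06)
s=read_state();print(s["wrist_force"],s["eef_pos"]-tcp)
grip(0.0);s=read_state();print(s["opening"],s["finger_force"],s["time"],s["wrist_force"])
Rm=R.from_quat(s["orientation"]).as_matrix()
np.savez("grasp.npz",c=Rm.T@(c-s["eef_pos"]),ax=Rm.T@ax)
print(Rm.T@(c-s["eef_pos"]),Rm.T@ax)
servo_line((tcp+[0,0,.22]).tolist(),speed=.15)
s=read_state();print(s["opening"],s["finger_force"],s["wrist_force"],s["joint_pos"].round(2))
# plan
G=np.load("grasp.npz");T=np.array([.4915,.1077,0])
for d in (60,75,90,105):
    q2=toolq(np.radians(d),th,-1);R2=R.from_quat(q2).as_matrix()
    for h in (.20,.14,.062):
        p=T+[0,0,h]-R2@G["c"];j=solve_ik(p.tolist(),q2.tolist());print(d,h,(R2@G["ax"]).round(3),None if j is None else np.round(j,2))
```

```text
[ 0.92893803 -0.20843065  0.37218004] [ 7.20047709e-05 -1.55578191e-04  1.13996664e-05]
0.47818840529232637 61.1147757447543 7.6417 [-2.73195899  0.75332777  4.44527593]
[ 9.03786801e-03 -6.91340147e-05 -1.05495645e-03] [9.39500875e-01 1.44986105e-04 3.42546472e-01]
0.47507683786157445 60.74156715978461 [-0.38630005  0.07528552 -3.08422082] [ 0.04  0.2   0.28  2.02 -0.44  0.7  -0.58]
60 0.2 [0.322 0.557 0.766] [-0.1   0.56  0.43  2.43  4.5   1.4   1.33]
60 0.14 [0.322 0.557 0.766] [-0.26  0.83  0.63  2.43  4.4   1.66  1.45]
60 0.062 [0.322 0.557 0.766] [-0.29  1.09  0.63  2.4   4.3   1.82  1.56]
75 0.2 [0.167 0.621 0.766] [ 1.06  0.8  -0.98  2.19 -1.    0.71  0.87]
75 0.14 [0.167 0.621 0.766] [ 1.2   1.15 -1.19  2.17 -0.48  0.46  0.51]
75 0.062 [0.167 0.621 0.766] [ 0.73  0.94 -0.52  2.17 -1.3   0.83  1.36]
90 0.2 [0.    0.643 0.766] [ 0.38  0.63 -0.16  2.05 -1.14  1.29  1.08]
90 0.14 [0.    0.643 0.766] [ 0.4   0.75 -0.18  2.05 -1.14  1.23  1.17]
90 0.062 [0.    0.643 0.766] [ 0.41  0.9  -0.19  2.02 -1.15  1.16  1.28]
105 0.2 [-0.166  0.621  0.766] [ 0.33  0.7  -0.17  1.88 -0.94  1.43  1.02]
105 0.14 [-0.166  0.621  0.766] [ 0.35  0.8  -0.18  1.88 -0.92  1.36  1.09]
105 0.062 [-0.166  0.621  0.766] [ 0.36  0.94 -0.2   1.85 -0.91  1.29  1.17]
```

My sign convention put the wrist camera on the hole side, so it would hang below the hand at the stem. I'll set the socket back and regrasp with a half turn, so the camera ends up on top.

Run:
```python
from bench import *
from h import *
a=np.radians(21.4);th=np.radians(20)
c=np.array([.5595,-.157,.0213]);ax=np.array([np.cos(a),np.sin(a),0])
q=toolq(a,np.pi/2-th,1);z=R.from_quat(q).as_matrix()[:,2]
g=c-.012*ax;g[2]=.027;tcp=g+.011*z
print("ik",solve_ik((tcp+[0,0,.12]).tolist(),q.tolist()))
servo_line((tcp+[0,0,.03]).tolist(),speed=.2);servo_line((tcp+[0,0,.0005]).tolist(),speed=.05)
grip(1.0);servo_line((tcp+[0,0,.12]).tolist(),speed=.15)
w=get_image("wrist");C=cloud(w);m=(w["range_z"]>0)&(np.hypot(C[...,0]-c[0],C[...,1]-c[1])<.06)&(C[...,2]>.012)&(C[...,2]<.06)
print(cv2.minAreaRect(C[m][:,:2].astype(np.float32)*1000),m.sum())
movep((tcp+[0,0,.12]).tolist(),q.tolist());servo_line((tcp+[0,0,.03]).tolist(),speed=.15);servo_line(tcp.tolist(),speed=.06)
grip(0.0);s=read_state();print(s["opening"],s["finger_force"],s["time"],s["wrist_force"])
Rm=R.from_quat(s["orientation"]).as_matrix()
np.savez("grasp.npz",c=Rm.T@(c-s["eef_pos"]),ax=Rm.T@ax);G=np.load("grasp.npz");print(G["c"],G["ax"])
servo_line((tcp+[0,0,.22]).tolist(),speed=.2)
T=np.array([.4915,.1077,0])
for d in (75,90,105):
    q2=toolq(np.radians(d),th,-1);R2=R.from_quat(q2).as_matrix()
    for h in (.20,.14,.062):
        p=T+[0,0,h]-R2@G["c"];j=solve_ik(p.tolist(),q2.tolist());print(d,h,(R2@G["ax"]).round(3),None if j is None else np.round(j,2))
s=read_state();print(s["joint_pos"].round(2),s["time"],s["finger_force"])
```

```text
ik [ 0.58186894  0.3670913  -0.34727337  2.07408689 -0.19812099  0.44707634
  2.38476004]
((558.5330810546875, -157.309326171875), (69.78361511230469, 41.79854965209961), 21.369789123535156) 4498
0.47875249586109925 61.167956456665706 16.6917 [-2.69454105  0.26808273  5.38570966]
[-0.00905415  0.00018748 -0.00110993] [-9.39556593e-01  9.61514778e-05  3.42393632e-01]
75 0.2 [ 0.  0. -1.] [ 0.68  0.57 -0.5   2.21 -1.3   1.02  1.07]
75 0.14 [ 0.  0. -1.] [ 0.71  0.72 -0.54  2.21 -1.3   0.92  1.19]
75 0.062 [ 0.  0. -1.] [ 0.76  0.92 -0.58  2.18 -1.28  0.8   1.32]
90 0.2 [ 0.  0. -1.] [ 0.58  0.63 -0.42  2.04 -1.05  1.19  0.97]
90 0.14 [ 0.  0. -1.] [ 0.59  0.75 -0.44  2.04 -1.04  1.11  1.05]
90 0.062 [ 0.  0. -1.] [ 0.62  0.92 -0.46  2.02 -1.    1.01  1.14]
105 0.2 [-0.  0. -1.] [ 0.49  0.7  -0.39  1.88 -0.85  1.36  0.91]
105 0.14 [-0.  0. -1.] [ 0.5   0.8  -0.4   1.88 -0.83  1.28  0.97]
105 0.062 [-0.  0. -1.] [ 0.51  0.95 -0.41  1.85 -0.79  1.19  1.04]
[ 0.82  0.26 -0.62  1.97 -0.08  0.67  2.25] 17.9417 60.75978920827765
```

Run:
```python
from bench import *
from h import *
G=np.load("grasp.npz");T=np.array([.4915,.1077,0]);th=np.radians(20)
q=toolq(np.pi/2,th,-1);R2=R.from_quat(q).as_matrix()
P=lambda h:(T+[0,0,h]-R2@G["c"]).tolist()
movep(P(.20),q.tolist());servo_line(P(.125),speed=.1)
s=read_state();print(s["time"],s["eef_pos"]-P(.125),s["finger_force"],s["wrist_force"])
o=[]
for n,(u0,v0) in dict(scene=(312,130),side=(285,150)).items():
    im=get_image(n);np.savez(n+"1.npz",**im);o.append(cv2.resize(im["frame"][v0:v0+130,u0:u0+115],None,fx=3.4,fy=3.4,interpolation=cv2.INTER_CUBIC))
    C=cloud(im);m=(np.hypot(C[...,0]-T[0],C[...,1]-T[1])<.05)&(C[...,2]>.095)&(C[...,2]<.19)
    gray=im["frame"].astype(int).min(-1)>110
    p=C[m&gray];print(n,len(p),p.min(0).round(3),p.max(0).round(3))
cv2.imwrite("pics/above.png",np.hstack(o)[:,:,::-1])
```

```text
20.0083 [2.06728467e-04 5.64294071e-05 4.33996780e-04] 60.93291510060226 [-0.52157819 -0.07567982 -2.40844716]
scene 264 [0.465 0.087 0.095] [0.522 0.131 0.164]
side 791 [0.461 0.082 0.095] [0.521 0.132 0.163]
```

View pics/above.png

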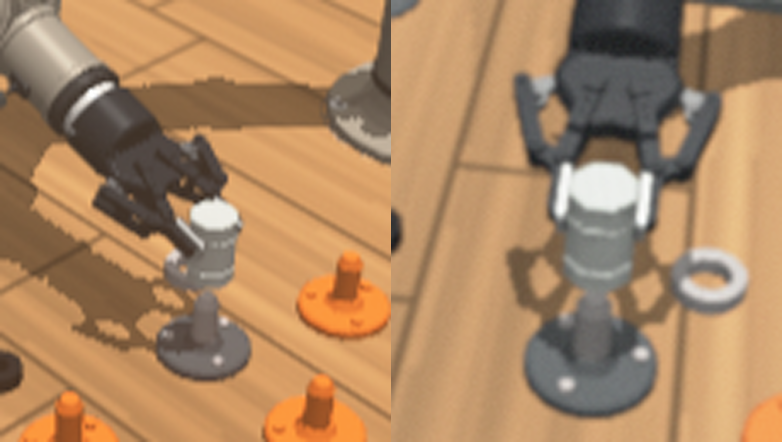

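Both views show the socket upright and centred over the dark stem, with the solid face on top (scene crop (215,215), side crop (602,180)). I'll lower it in steps and watch the wrist force.

Run:
```python
from bench import *
from h import *
G=np.load("grasp.npz");T=np.array([.4915,.1077,0]);q=toolq(np.pi/2,np.radians(20),-1);R2=R.from_quat(q).as_matrix()
P=lambda h:(T+[0,0,h]-R2@G["c"]).tolist()
f0=read_state()["wrist_force"]
for h in [.105,.098,.092,.085,.078,.072,.068,.066,.0645,.063,.062,.061,.060]:
    servo_line(P(h),speed=.05);s=read_state();f=s["wrist_force"]-f0
    print(h,f.round(1),s["wrist_torque"].round(2),(s["eef_pos"]-P(h)).round(4)[2],round(s["time"],1))
    if f[2]>12 or np.hypot(*f[:2])>20: break
dwell(.3);s=read_state();print(s["wrist_force"],s["eef_pos"]-P(h))
```

```text
0.105 [ 0.   1.  -0.4] [-1.44 -0.03  0.01] -0.0002 20.7
0.098 [ 0.1  2.  -0.6] [-1.43  0.03 -0.01] -0.0002 20.9
0.092 [-0.2  1.4 -1.5] [-1.41  0.02 -0.02] -0.0003 21.2
0.085 [ 0.7  1.1 -0.6] [-1.36 -0.01  0.03] -0.0003 21.5
0.078 [0.6 1.  0.2] [-1.44  0.02 -0.03] -0.0003 21.8
0.072 [ 0.4  0.6 -0.2] [-1.46  0.03 -0.01] -0.0003 22.1
0.068 [ 1.1  0.3 -0.6] [-1.39 -0.01  0.04] -0.0002 22.3
0.066 [ 0.5  1.6 -1.4] [-1.45 -0.01  0.  ] -0.0001 22.6
0.0645 [-0.   0.4 -0.5] [-1.46  0.02  0.03] -0.0 22.8
0.063 [ 0.7  1.3 -0.5] [-1.42  0.01 -0.06] -0.0001 23.1
0.062 [-0.1 -1.4  5. ] [-0.58  0.05  0.19] 0.0006 23.3
0.061 [-2.  -5.6 10.8] [0.43 0.13 0.41] 0.0015 23.6
0.06 [-3.3 -8.8 16.9] [1.31 0.24 0.67] 0.0025 23.8
[-2.79097434 -8.97751295 14.77063079] [7.96080599e-05 7.68267287e-05 2.45398936e-03]
```

Contact came at 62 mm, the expected height, so the socket is fully home. Next: lift it off and turn it over.

Run:
```python
from bench import *
from h import *
G=np.load("grasp.npz");T=np.array([.4915,.1077,0]);q=toolq(np.pi/2,np.radians(20),-1);R2=R.from_quat(q).as_matrix()
P=lambda h:(T+[0,0,h]-R2@G["c"]).tolist()
dwell(.2);servo_line(P(.16),speed=.1);servo_line(P(.32),speed=.2)
s=read_state();print(s["joint_pos"].round(2),s["time"],s["finger_force"],s["wrist_force"])
best=None
for p in ([.52,.05,.36],[.55,0,.36],[.55,0,.42],[.58,-.05,.38]):
  for d in range(30,121,15):
    q3=toolq(np.radians(d),np.radians(-20),1);j=solve_ik(p,q3.tolist())
    if j is None: continue
    c=np.abs(np.array(j)-s["joint_pos"])
    k=c[:6].max()
    if best is None or k<best[0]: best=(k,p,d,q3,np.array(j))
print(best,(R.from_quat(best[3]).as_matrix()@G["ax"]).round(3))
movep(best[1],best[3].tolist());dwell(.3)
s=read_state();print(s["time"],s["finger_force"],s["opening"],s["eef_pos"])
ims=[]
for n in("scene","side"):
    im=get_image(n);np.savez(n+"2.npz",**im);ims.append(cv2.resize(im["frame"],(400,250),interpolation=cv2.INTER_AREA))
    c=np.array(best[1])+R.from_quat(best[3]).as_matrix()@G["c"];p=im["pose"];uv=im["intrinsics"]@(p[:3,:3].T@(c-p[:3,3]));u,v=(uv[:2]/uv[2]).astype(int)
    ims.append(cv2.resize(im["frame"][max(v-50,0):v+50,max(u-80,0):u+80],(400,250),interpolation=cv2.INTER_CUBIC))
cv2.imwrite("pics/final.png",np.vstack([np.hstack(ims[:2]),np.hstack(ims[2:])])[:,:,::-1])
```

```text
[ 0.6   0.43 -0.43  1.99 -1.06  1.34  0.77] 26.4167 61.01222580531612 [ 0.14392784  0.07894686 -1.97055983]
(np.float64(0.41051399353195894), [0.58, -0.05, 0.38], 75, array([-0.34917121,  0.45504878,  0.49866817,  0.64987701]), array([ 0.92317955,  0.8370853 , -0.58793786,  1.84081064, -1.34353528,
        1.63483604, -2.21053062])) [0. 0. 1.]
29.2333 61.1746872645017 0.4838966141263507 [ 0.57998438 -0.04992618  0.38005404]
```

View pics/final.png

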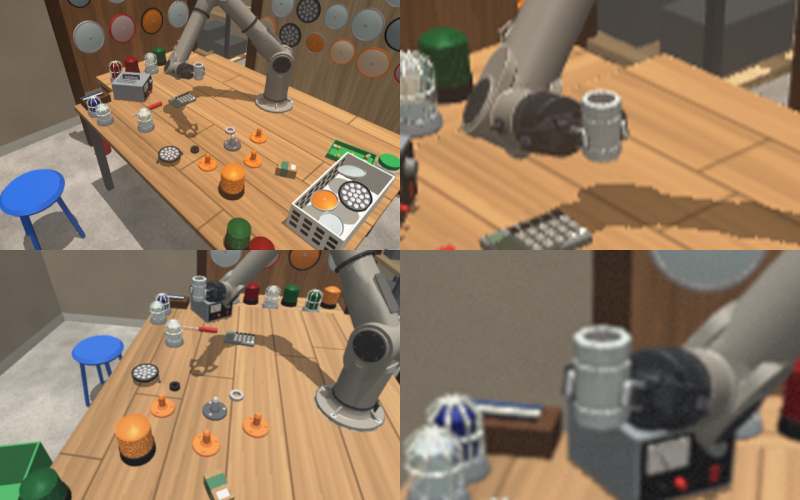

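The crops show the socket upright with its hole at the top (scene crop (602,97), side crop (602,338)), held high, and the goods standing undisturbed. I'm handing it in.

```bash
python3 -c "
from bench import *
print(close_job())"
```

```text
the job is handed in; nothing more can be done
None
```

The socket went fully home over the stem and was then turned over; I handed the job in with the gripper holding it hole up, about 34 cm above the bench, and the other goods standing in place in the last pictures. The hand-in gave no verdict.

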